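# Sweep the nuts into the empty bin

### The job

Close the fingers and use them to sweep the three loose hex nuts along the sorting board and over its open end into the empty bin, not into the bin of bolts at the other end. Only push the nuts, never pick them up, and leave the standing bolt upright in its place and the jar and carton untouched.

Things in the scene. Friction and masses are not known exactly. Their poses are not given: they have to be found in the camera images.
- board: Raised sorting board, fixed to the bench: plywood top, 234 mm along its x over the rails by 300 mm along its y, top face 50 mm above the bench, two dark steel rails 10 mm thick along the long sides (inner faces at x = -107 and +107 mm) that stand 12 mm above the top. Both ends (y = -150 and +150 mm) are open. Origin: centre of its underside, on the bench; z up, y along the board's length.
- bin_empty: The EMPTY dark steel bin, open on top, fixed at one end of the board (either end), 3 mm beyond the board's edge and parallel to it: 234 mm along its x, 120 mm along its y, 47 mm high (rim 3 mm below the board's top), walls 4 mm, floor 4 mm. Its axes are parallel to the board's. Origin: centre of its underside; its centre is 213 mm from the board's centre along the board's y.
- bin_bolts: A bin of the same make and size, fixed at the other end of the board, already filled with bolts to about its rim (a few stand up to 10 mm above it). Origin: centre of its underside.
- bolt: A thick hex bolt standing upright on its head on the board, among the nuts: head 30 mm across flats and 13 mm high, shank 20 mm in diameter, 58 mm tall in all, 200 g, loose. Origin: centre of its underside, on the board's top; z up.
- jar: Closed clear jar, 64 mm in diameter, 85 mm tall, loose on the bench just beyond the long side of the board that is farther from the robot. Origin: centre of its underside.
- carton: Closed cardboard carton, 60 x 80 mm, 50 mm tall, loose on the bench beyond the same long side. Origin: centre of its underside.
- nut_a_mid (a point): Centre (half-way up) of a loose steel hex nut lying flat on the board: 30 mm across flats, 35 mm across corners, 16 mm high, hole 20 mm, about 65 g; its centre is 8 mm above the board's top at the start. The three nuts and the bolt lie side by side across the board's x, each in its own lane with lane centres 52 mm apart (give or take 4 mm each), and within 55 mm of the board's middle along its y.
- nut_b_mid (a point): Centre (half-way up) of a loose steel hex nut lying flat on the board: 30 mm across flats, 35 mm across corners, 16 mm high, hole 20 mm, about 65 g; its centre is 8 mm above the board's top at the start. The three nuts and the bolt lie side by side across the board's x, each in its own lane with lane centres 52 mm apart (give or take 4 mm each), and within 55 mm of the board's middle along its y.
- nut_c_mid (a point): Centre (half-way up) of a loose steel hex nut lying flat on the board: 30 mm across flats, 35 mm across corners, 16 mm high, hole 20 mm, about 65 g; its centre is 8 mm above the board's top at the start. The three nuts and the bolt lie side by side across the board's x, each in its own lane with lane centres 52 mm apart (give or take 4 mm each), and within 55 mm of the board's middle along its y.
Not all that is in view belongs to the job. What is shaped like the part that bears nut_b_mid but green or turquoise is not meant.

How it is judged:
By the outcome, as a careful person would: the job done as asked, in the order asked, and still so for the second after the job is handed in, with the robot touching nothing.
It also fails if it takes over 61 s, if anything falls off the work surface, if the arm or the gripper's body presses on something with over 40 N, if the wrist force passes 120 N, or if a joint passes its speed limit or range.

### The arm

A 6-joint arm with a two-finger parallel gripper is mounted at the origin on the work surface. World frame = base frame: x ahead of the robot, y to its left, z up, the work surface at z = 0. Lengths are in mm, angles in degrees, forces in N, time in s.
With the tool pointing down it reaches from about 350 to 850 mm from the base axis. Payload 8.1 kg.
Tool frame: the origin (TCP) lies midway between the tips of the shut fingers; the grasp point (between the pads) lies 19 mm behind it (r.tcp_to_grasp is the distance from the TCP to the grasp point, in mm); z points along the fingers, y is the direction in which the jaws open and shut (so a half turn about z gives the same grasp; the last joint's range is limited). The gripper opens to 85 mm and grips with 20 to 120 N. Pads are 22 mm wide; open, the fingers measure 114 mm over their backs; the gripper's body (76 mm by 85 mm) begins 54 mm behind the grasp point. The pads swing forward as they close: fully open they stand 13 mm farther back than shut.
Start: joints at [59.278, 7.471, 85.268, -0, 87.261, -4.893], TCP at [261.392, 540.074, 231.292] pointing down, gripper open.
Joint ranges: [-169.43, 169.43], [-51.17, 129.36], [1.28, 143.12], [-76.62, 256.62], [0, 156.53], [-152.29, 152.29]. Speed limits (degrees/s): [136.94, 136.94, 159.86, 180, 180, 180].

### API

Orientations are given as [roll, pitch, yaw] about the fixed x, y, z axes, in that order (R = Rz(yaw) Ry(pitch) Rx(roll)).
In Python, from bench import r gives the robot as it stands.
- The arm moves only by the tool jog_arm, never from a script. Its argument "targets" is a list of rows, each a list of 7 numbers: the shift along the tool's x, y, z in m, then the turn, a rotation vector about the tool's x, y, z in rad, then the closure, from 0 (fully open) to 1 (shut). In form: [[dx, dy, dz, wx, wy, wz, claw], ...]. A call has 1 to 5 rows; each row is the pose to reach, as a shift and turn from the pose commanded when the call began, along the tool's axes at that moment; what a row does not reach only later rows make up. A row lasts 1/12 s, in which the tool goes at most 41.7 mm and 7.16 degrees, less where a joint would pass 70% of its speed; a pose out of reach is approached as far as the arm can. A call with a gripper value outside its range is refused whole. The fingers move at their own pace and stop on an object; "newtons" is the grip in N (left out, the last holds). Time passes only in rows, so rows that repeat a pose let the fingers close. It gives the time, the measured TCP pose, the force and the opening at its end, in the units of the state.
- r.sense(): the state, without advancing time (a new reading comes with each control period).
- r.snapshot(name): name is "scene" or "top" or "wrist"; returns a dict with "pixels" (480x640x3 uint8, red, green, blue), "fx", "fy", "cx", "cy" (pixels), "origin" and "attitude" of the camera in the world. Camera axes: x right, y down, z forward; pixel columns grow to the right and rows downward; lengths in mm; the calibration is good to about 2 mm. A picture is of the moment at which its call begins. There is no depth.
- r.hand_in(): hands the job in, once; it reports no verdict.
The state is a dict: "time": time; "joint_pos": joint angles; "qd": joint speeds; "joint_efforts": joint torques, N m; "tool_pos": TCP position; "tcp_rot": TCP orientation; "ft_force": force on the tool from outside, world axes, zero at the start; "wrist_torque": the same for the moment, N m; "finger_gap": finger opening in mm.
Only numpy, scipy, OpenCV 4.12 (cv2) and the standard library are available. Lean on these libraries where they do the work, as an engineer would, in place of code of your own. Each camera call takes 0.05 s, during which the arm holds its last target.

## Working session

There is one attempt and no reset: what is moved stays moved. The work goes in short steps, Python scripts to look and compute and a tool call to move; the robot and the scene stay as the last step left them, time stands still between calls to the robot, and variables do not carry over. Pictures are saved under pics/ and viewed, and the job is handed in when it is done.

Besides the shell and the picture viewer there is one more tool, called after "Request:" in YAML: its name, and indented under it one key for each argument. jog_arm: Moves the arm, as the interface text tells. Its arguments: {"type":"object","properties":{"targets":{"type":"array","items":{"type":"array","items":{"type":"number"}}},"newtons":{"type":"number"}},"required":["targets"]}

```bash
mkdir -p pics; ls
cat > h.py <<'E'
from bench import r
import numpy as np, cv2
def snap(n,f):
    s=r.snapshot(n); cv2.imwrite('pics/'+f,cv2.cvtColor(np.asarray(s['pixels'],np.uint8),cv2.COLOR_RGB2BGR))
    np.savez('pics/'+f+'.npz',**{k:np.asarray(v) for k,v in s.items()}); return s
E
python3 - <<'E'
from h import *
for n in ['scene','top']:
    s=snap(n,n+'1.png'); print({k:v for k,v in s.items() if k!='pixels'})
print(r.sense())
E
```

```text
pics
{'fx': 469.19452790669925, 'fy': 469.19452790669925, 'cx': 315.97155212682213, 'cy': 234.48105030986807, 'origin': array([763.85221363, 257.49679607, 616.6777289 ]), 'attitude': array([-150.33320087,    0.72061072,  133.92457822])}
{'fx': 476.005799888636, 'fy': 476.005799888636, 'cx': 315.5040991952274, 'cy': 242.54661068593026, 'origin': array([446.13091513,  14.24941485, 913.98254965]), 'attitude': array([-172.60358409,    0.2513631 ,  -90.7523101 ])}
{'time': 0.1, 'joint_pos': array([ 5.92796070e+01,  7.51041317e+00,  8.53239965e+01,  5.29361250e-04,
        8.72599439e+01, -4.89156913e+00]), 'qd': array([ 0.08455968, -0.06120135, -0.13333561, -0.01288981, -0.09238882,
       -0.10609367]), 'joint_efforts': array([ 1.70124280e-03, -5.70949244e+01, -5.01946127e+01, -1.21061312e-04,
        8.14909843e-03,  1.02240989e-05]), 'tool_pos': array([261.12218926, 539.65545356, 230.34397955]), 'tcp_rot': array([-1.79906035e+02, -8.57233985e-03,  1.54171143e+02]), 'ft_force': array([-0.13680834, -0.12069885, -0.13345634]), 'wrist_torque': array([0.03164421, 0.01454667, 0.01787246]), 'finger_gap': 85.16328084751375}
```

View pics/scene1.png

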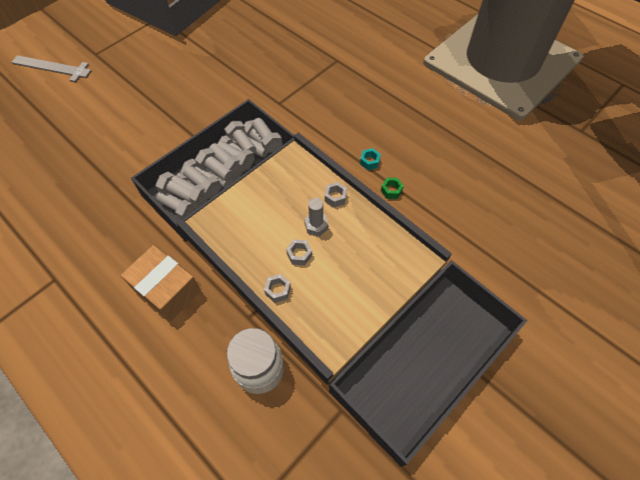

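View pics/top1.png

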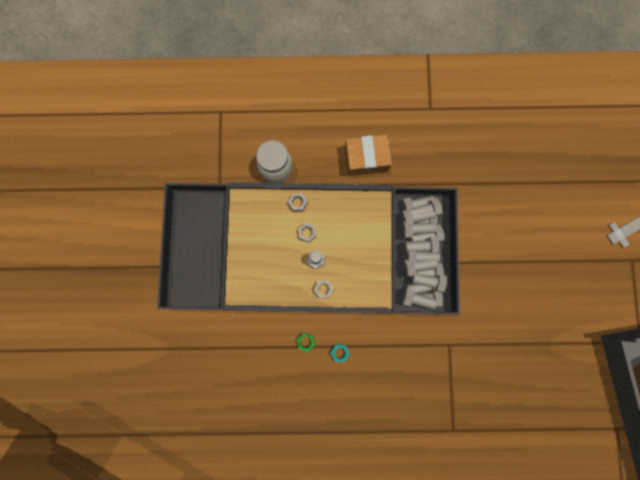

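Top view: three steel nuts sit on the board at about (297,202), (306,233) and (323,289), with the bolt at (316,260). The empty bin is on the left and the bolt bin on the right. The green (305,342) and turquoise (340,353) nuts lie off the board on the bench, so they are not meant. I'll enlarge to confirm and measure.

```bash
cat >> h.py <<'E'
from scipy.spatial.transform import Rotation as Ro
def ray(s,uv,z):
    R=Ro.from_euler('xyz',np.asarray(s['attitude']),degrees=True).as_matrix()
    d=R@np.array([(uv[0]-s['cx'])/s['fx'],(uv[1]-s['cy'])/s['fy'],1.])
    o=np.asarray(s['origin']); return o+d*(z-o[2])/d[2]
def proj(s,p):
    R=Ro.from_euler('xyz',np.asarray(s['attitude']),degrees=True).as_matrix()
    c=R.T@(np.asarray(p,float)-s['origin']); return np.array([s['cx']+s['fx']*c[0]/c[2],s['cy']+s['fy']*c[1]/c[2]])
def load(f): return {k:v for k,v in np.load('pics/'+f+'.npz').items()}
E
python3 - <<'E'
from h import *
s=load('top1.png');im=cv2.imread('pics/top1.png')
c=im[170:370,150:470];cv2.imwrite('pics/top1c.png',cv2.resize(c,None,fx=2.5,fy=2.5,interpolation=cv2.INTER_CUBIC))
s2=load('scene1.png');im=cv2.imread('pics/scene1.png')
c=im[130:390,170:470];cv2.imwrite('pics/scene1c.png',cv2.resize(c,None,fx=2.3,fy=2.3,interpolation=cv2.INTER_CUBIC))
for uv in [(297,202),(306,233),(323,289)]: print('nut',ray(s,uv,58).round(1))
for uv in [(277,288),(299,253),(335.5,195)]: print('nut scene',ray(s2,uv,58).round(1))
E
```

```text
nut [632.7  49.5  58. ]
nut [575.   33.6  58. ]
nut [473.2   4.2  58. ]
nut scene [631.2  50.3  58. ]
nut scene [575.8  35.   58. ]
nut scene [473.1   6.7  58. ]
```

View pics/top1c.png

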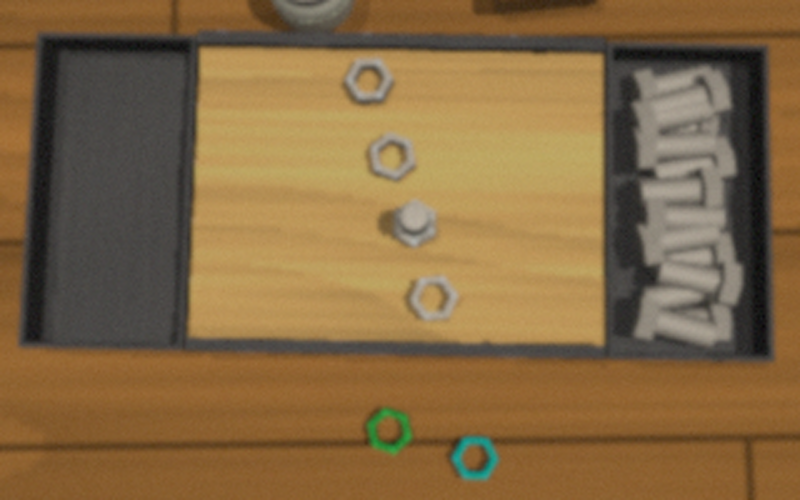

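View pics/scene1c.png

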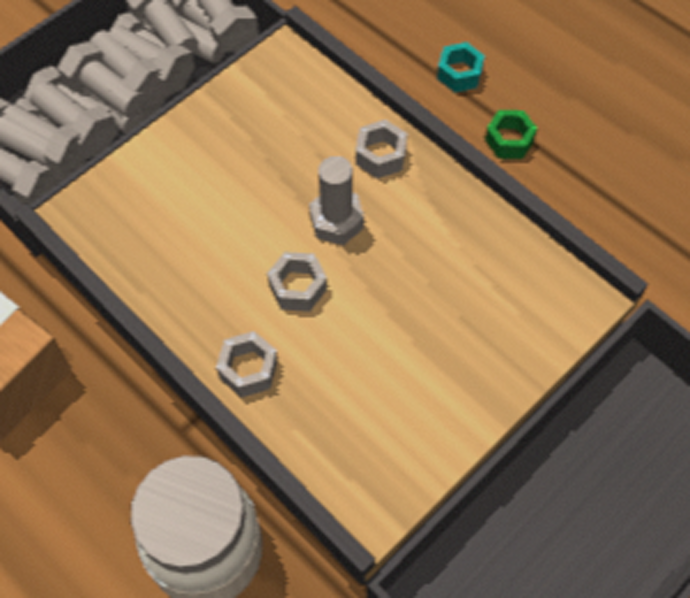

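Run:
```python
from h import *
s=load('top1.png')
f=lambda u,v:(150+u/2.5-.3,170+v/2.5-.3)
P=[ray(s,f(*p),50)[:2] for p in [(199,46),(606,53),(604,347),(188,342)]]
for p in P: print(p.round(1))
print([np.linalg.norm(P[i]-P[(i+1)%4]).round(1) for i in range(4)])
s2=load('scene1.png')
g=lambda u,v:(170+u/2.3-.3,130+v/2.3-.3)
Q=[ray(s2,g(*p),50)[:2] for p in [(362,574),(38,206),(288,27),(634,298)]]  # farL, farR, nearR, nearL approx
for p in Q: print(p.round(1))
print([np.linalg.norm(Q[i]-Q[(i+1)%4]).round(1) for i in range(4)])
print('bolt', ray(s,f(413,212),108), ray(s2,g(335,168),108))
for q in (P,Q):
    c=np.mean(q,0); d=(q[0]+q[3]-q[1]-q[2])/2; print(c, np.degrees(np.arctan2(d[1],d[0]))-90)
    e=(q[0]+q[1]-q[2]-q[3])/2;print(np.degrees(np.arctan2(e[1],e[0])))
```

```text
[662.6 175.5]
[ 653.  -126.8]
[ 437. -118.]
[444.5 181.2]
[np.float64(302.4), np.float64(216.2), np.float64(299.3), np.float64(218.2)]
[669.1 174.6]
[ 645.4 -122.7]
[ 438.1 -112. ]
[444.1 181.2]
[np.float64(298.2), np.float64(207.6), np.float64(293.2), np.float64(225.0)]
bolt [530.29854233  17.70868882 108.        ] [525.98840187  18.39960196 108.        ]
[549.25885938  27.97096106] -1.6284219746191866
-1.906134273491224
[549.17487992  30.26045494] -2.8836854547468107
-2.2849261689511486
```

```bash
cat >> h.py <<'E'
def rel(p,yaw,cur=None):
    st=r.sense(); p0=np.asarray(st['tool_pos'] if cur is None else cur[0],float)
    R0=Ro.from_euler('xyz',st['tcp_rot'],degrees=True) if cur is None else Ro.from_euler('xyz',cur[1],degrees=True)
    R1=Ro.from_euler('xyz',[180,0,yaw],degrees=True)
    return (R0.inv().apply(np.asarray(p)-p0)/1000).round(4),(R0.inv()*R1).as_rotvec().round(4)
E
python3 - <<'E'
from h import *
from scipy.optimize import least_squares
s=load('top1.png');s2=load('scene1.png')
f=lambda u,v:(150+u/2.5-.3,170+v/2.5-.3)
obs=[(s,f(40,35),(117,273)),(s,f(768,47),(117,-273)),(s,f(772,358),(-117,-273)),(s,f(22,345),(-117,273)),
 (s2,(523,321),(-117,273)),(s2,(405,463),(117,273)),(s2,(134,180),(117,-273)),(s2,(249,102),(-117,-273))]
def res(x):
    c,a=np.cos(x[2]),np.sin(x[2])
    return np.concatenate([proj(k,[x[0]+c*p[0]-a*p[1],x[1]+a*p[0]+c*p[1],47])-uv for k,uv,p in obs])
o=least_squares(res,[550,29,-.03],loss='soft_l1');x=o.x;print(x[:2],np.degrees(x[2]));print(res(x).reshape(-1,2).round(1))
c,a=np.cos(x[2]),np.sin(x[2])
for p in [(632,49.8),(575.4,34.2),(473.1,5.4),(528,18)]:
    d=np.array(p)-x[:2];print(p,'board',(c*d[0]+a*d[1]).round(1),(-a*d[0]+c*d[1]).round(1))
print(rel([473,-45,140],88,([261.39,540.07,231.29],[180,0,154.17])))
E
```

```text
[549.87303102  28.69869921] -1.9761552854211526
[[-1.2 -1.4]
 [ 0.1 -0.4]
 [ 0.7  2.2]
 [-2.1  0.9]
 [ 3.5 -0.6]
 [-0.3  1.4]
 [-5.2 -3.5]
 [-1.5 -4.5]]
(632, 49.8) board 81.4 23.9
(575.4, 34.2) board 25.3 6.4
(473.1, 5.4) board -75.9 -25.9
(528, 18) board -21.5 -11.4
(array([-0.4454, -0.4344,  0.0913]), array([-0.    , -0.    ,  1.1549]))
```

Board centre is about (550,29), yaw −2°. The nuts' lanes are −76, +25 and +81 and the bolt's is about −22, which agrees with the 52 mm spacing. The empty bin is at +y. I'll close the fingers and move behind the near nut.

Request:
jog_arm:
  targets:
    - [-0.445,-0.434,0.04,0,0,1.155,1]
    - [-0.445,-0.434,0.04,0,0,1.155,1]
    - [-0.445,-0.434,0.04,0,0,1.155,1]
    - [-0.445,-0.434,0.04,0,0,1.155,1]
    - [-0.445,-0.434,0.04,0,0,1.155,1]

```text
time: 0.52
tool_pos: [332.0, 342.7, 217.2]
tcp_rot: [-180.0, 0.0, 118.1]
ft_force: [1.5, -0.6, 0.2]
finger_gap: 25.0
```

Run:
```python
from h import *
print(rel([473,-45,150],88),r.sense()['tool_pos'],r.sense()['tcp_rot'])
```

```text
(array([-0.4085, -0.0578,  0.0673]), array([-7.000e-04,  4.000e-04,  5.245e-01])) [331.97085243 342.72045031 217.17457469] [-1.79957435e+02  1.45320472e-02  1.18050371e+02]
```

Request:
jog_arm:
  targets:
    - [-0.408,-0.058,0.06,0,0,0.525,1]
    - [-0.408,-0.058,0.06,0,0,0.525,1]
    - [-0.408,-0.058,0.06,0,0,0.525,1]
    - [-0.408,-0.058,0.06,0,0,0.525,1]
    - [-0.408,-0.058,0.06,0,0,0.525,1]

```text
time: 0.93
tool_pos: [403.5, 149.3, 187.5]
tcp_rot: [180.0, -0.0, 87.9]
ft_force: [0.8, 0.4, -0.3]
finger_gap: -0.0
```

Run:
```python
from h import *
print(rel([473,-45,150],88),r.sense()['tool_pos'],r.sense()['tcp_rot'])
```

```text
(array([-0.1915,  0.0767,  0.0375]), array([ 0.0001, -0.0001, -0.0026])) [403.52475706 149.27706065 187.47637709] [ 1.79992246e+02 -3.48027333e-03  8.78521342e+01]
```

Request:
jog_arm:
  targets:
    - [-0.192,0.076,0.037,0,0,0,1]
    - [-0.192,0.076,0.037,0,0,0,1]
    - [-0.192,0.076,0.037,0,0,0,1]
    - [-0.192,0.076,0.037,0,0,0,1]
    - [-0.192,0.076,0.037,0,0,0,1]

```text
time: 1.35
tool_pos: [473.3, -43.8, 150.6]
tcp_rot: [-180.0, -0.0, 88.3]
ft_force: [0.8, 0.6, 1.0]
finger_gap: 0.2
```

Run:
```python
from h import *
print(rel([471.5,-42,55],88),r.sense()['tool_pos'],r.sense()['tcp_rot'])
```

```text
(array([ 0.0017, -0.0018,  0.0956]), array([-0.    , -0.0001,  0.0047])) [473.25617031 -43.7885525  150.61087048] [-1.79998773e+02 -4.68097349e-03  8.82670805e+01]
```

Request:
jog_arm:
  targets:
    - [0,-0.002,0.03,0,0,0.005,1]
    - [0,-0.002,0.06,0,0,0.005,1]
    - [0,-0.002,0.08,0,0,0.005,1]
    - [0,-0.002,0.09,0,0,0.005,1]
    - [0,-0.002,0.095,0,0,0.005,1]

```text
time: 1.77
tool_pos: [469.6, -41.3, 54.0]
tcp_rot: [-179.8, -0.0, 88.0]
ft_force: [-0.5, 0.3, 0.1]
finger_gap: 0.2
```

Run:
```python
from h import *
st=r.sense();print(st['tool_pos'],st['tcp_rot'],st['ft_force'])
s=snap('scene','scene2.png'); im=cv2.imread('pics/scene2.png')
cv2.imwrite('pics/scene2c.png',cv2.resize(im[100:400,150:510],None,fx=2,fy=2))
```

```text
[469.57630505 -41.34933854  54.02590133] [-1.79782744e+02 -3.66135815e-02  8.79823713e+01] [-0.54850393  0.32824099  0.13948086]
```

View pics/scene2c.png

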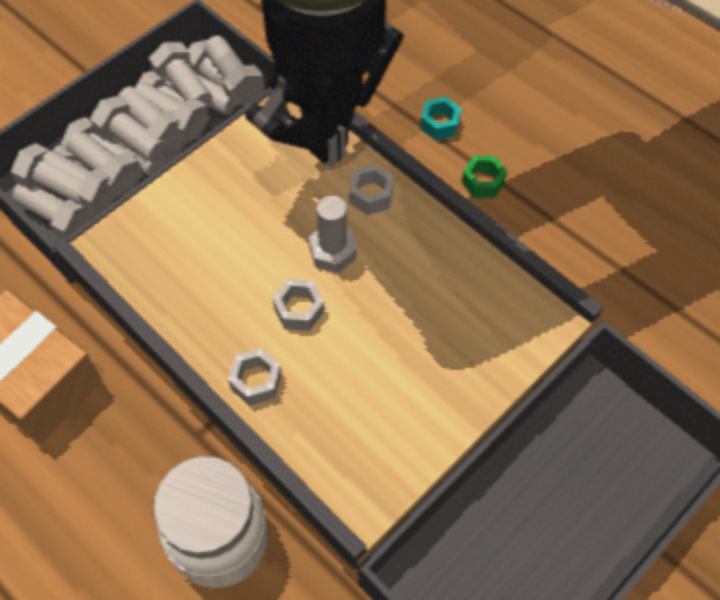

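Run:
```python
from h import *
s=load('scene2.png')
R=Ro.from_euler('xyz',s['attitude'],degrees=True).as_matrix();o=s['origin']
for u,v in [(263,120),(275,108),(290,130),(325,155),(398,35),(365,85),(330,160)]:
    d=R@np.array([(150+u/2-s['cx'])/s['fx'],(100+v/2-s['cy'])/s['fy'],1.])
    print((u,v),(o+d*(-41-o[1])/d[1]).round(0))
im=cv2.imread('pics/scene2.png')
cv2.imwrite('pics/scene2d.png',cv2.resize(im[60:240,240:400],None,fx=3.3,fy=3.3,interpolation=cv2.INTER_CUBIC))
```

```text
(263, 120) [526. -41. 145.]
(275, 108) [515. -41. 147.]
(290, 130) [504. -41. 114.]
(325, 155) [472. -41.  54.]
(398, 35) [396. -41. 121.]
(365, 85) [429. -41.  96.]
(330, 160) [466. -41.  43.]
```

View pics/scene2d.png

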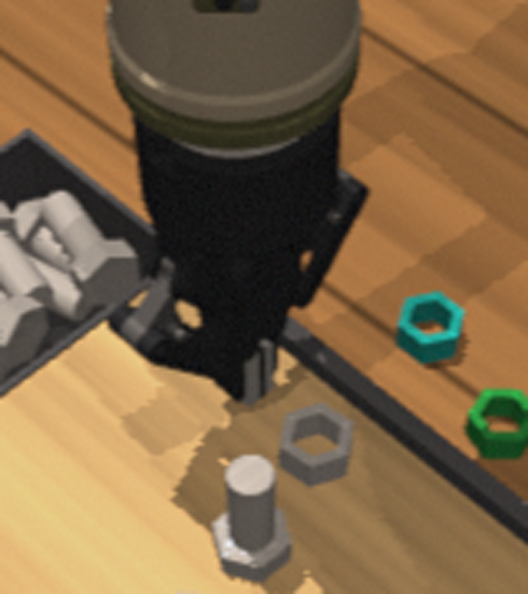

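The shut fingers are directly behind the near nut. The linkage flares out higher up, about 10 mm above the bolt top, so I'll raise the tip to z≈59 for clearance (6–7 mm overlap with the nut) and sweep.

Request:
jog_arm:
  targets:
    - [0.008,0.001,-0.005,0,0,0,1]
    - [0.016,0.001,-0.005,0,0,0,1]
    - [0.026,0.001,-0.005,0,0,0,1]
    - [0.036,0.001,-0.005,0,0,0,1]
    - [0.046,0.001,-0.005,0,0,0,1]

```text
time: 2.23
tool_pos: [475.6, 5.0, 63.1]
tcp_rot: [179.8, 0.1, 88.0]
ft_force: [0.4, -5.1, 6.6]
finger_gap: 0.3
```

Run:
```python
from h import *
st=r.sense();print(st['tool_pos'],st['tcp_rot'],st['ft_force'])
s=snap('scene','scene3.png'); im=cv2.imread('pics/scene3.png')
cv2.imwrite('pics/scene3c.png',cv2.resize(im[60:360,180:540],None,fx=2,fy=2))
```

```text
[475.57043813   5.02963366  63.09804635] [1.79779370e+02 7.41040028e-02 8.80358218e+01] [ 0.35180195 -5.08322308  6.60335098]
```

View pics/scene3c.png

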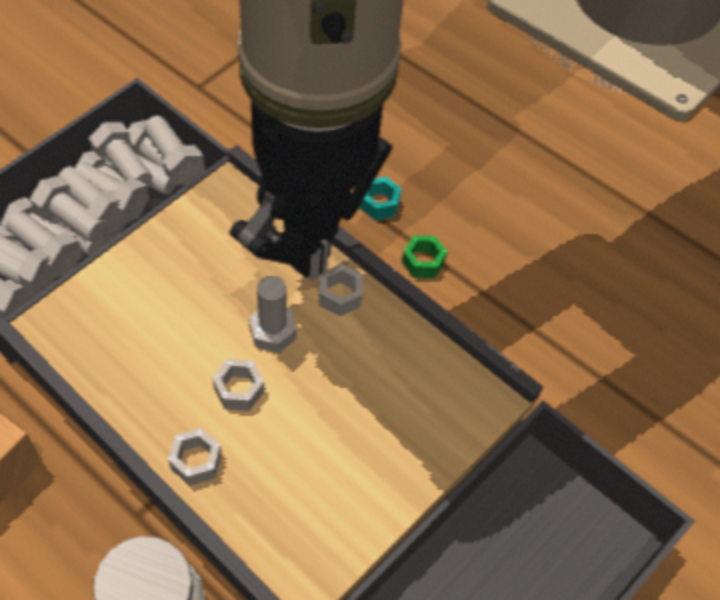

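Run:
```python
from h import *
st=r.sense();print(st['time'],st['tool_pos'],st['tcp_rot'],st['ft_force'])
s=snap('wrist','w1.png')
st=r.sense();print(st['time'],st['tool_pos'],st['ft_force'])
im=cv2.imread('pics/scene3.png')
cv2.imwrite('pics/scene3d.png',cv2.resize(im[140:240,290:400],None,fx=6,fy=6,interpolation=cv2.INTER_CUBIC))
```

```text
2.2833 [475.5367896    6.47714948  63.02903078] [1.79785284e+02 1.63490197e-02 8.80503204e+01] [ 0.5642442  -1.47733157  6.80723993]
2.3333 [475.52693737   6.05414978  63.00644717] [ 0.29156564 -0.66614733  5.48419299]
```

View pics/scene3d.png

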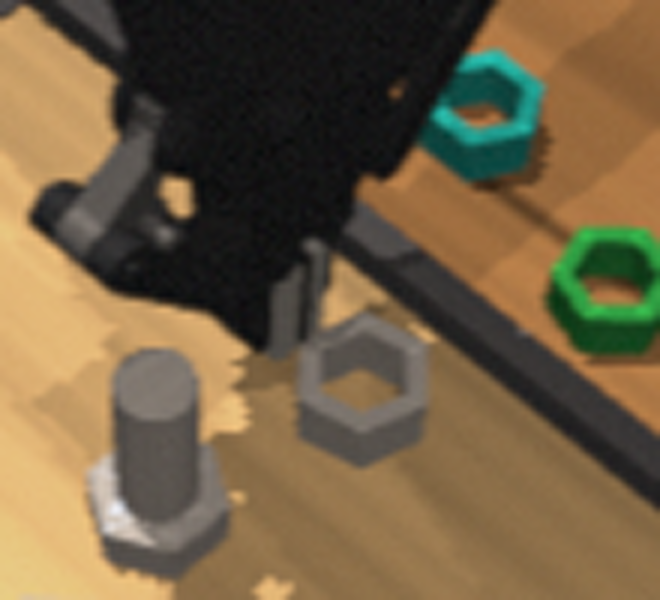

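View pics/w1.png

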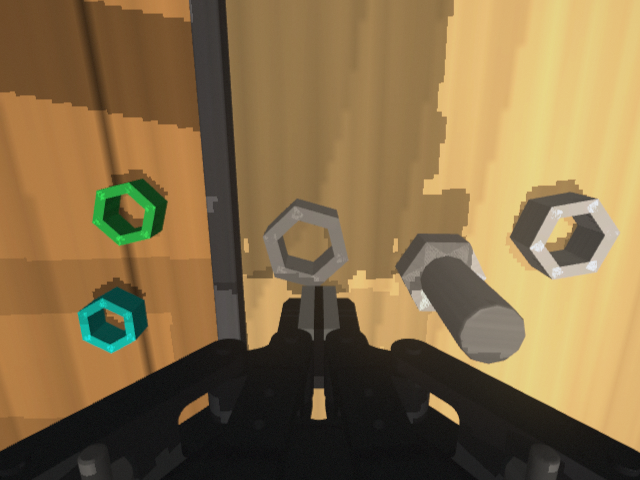

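Run:
```python
from h import *
s=load('scene3.png')
print(ray(s,(290+363/6,140+360/6),66).round(1), ray(s,(290+363/6,140+385/6),58).round(1))
w=load('w1.png'); print(w['origin'],w['attitude'])
print(ray(w,(306,241),66),'bolt top',ray(w,(495,335),108),'nutb',ray(w,(577,237),66))
print(proj(w,[475.5,6,63]))
```

```text
[469.   31.4  66. ] [470.   32.9  58. ]
[477.38383922  76.93573343 205.05407532] [ 1.63709376e+02 -1.51968052e-01 -1.86008627e+00]
[471.64278502  35.26205296  66.        ] bolt top [526.96663439  17.5837117  108.        ] nutb [575.75858081  33.40326228  66.        ]
[318.46425499 306.27642845]
```

The nut moved squarely from y=5 to y=33 at x≈471, and the bolt is unmoved at (527,18). The tip has drifted to x=475.5 and z=63, so I'll back off, correct that, and go on.

Request:
jog_arm:
  targets:
    - [-0.005,-0.004,0.003,0,0,0,1]
    - [-0.005,-0.005,0.005,0,0,0,1]
    - [0.002,-0.005,0.005,0,0,0,1]
    - [0.011,-0.005,0.005,0,0,0,1]
    - [0.02,-0.005,0.005,0,0,0,1]

```text
time: 2.75
tool_pos: [469.3, 25.4, 55.9]
tcp_rot: [-180.0, -0.0, 88.0]
ft_force: [0.8, -0.6, 1.2]
finger_gap: -0.2
```

Request:
jog_arm:
  targets:
    - [0.01,0.001,-0.001,0,0,0,1]
    - [0.02,0.001,-0.001,0,0,0,1]
    - [0.03,0.001,-0.001,0,0,0,1]
    - [0.04,0.001,-0.001,0,0,0,1]
    - [0.05,0.001,-0.001,0,0,0,1]

```text
time: 3.17
tool_pos: [472.3, 75.7, 57.2]
tcp_rot: [-180.0, -0.0, 88.0]
ft_force: [-0.3, -0.4, -0.2]
finger_gap: -0.6
```

Request:
jog_arm:
  targets:
    - [0.01,0,0,0,0,0,1]
    - [0.02,0,0,0,0,0,1]
    - [0.03,0,0,0,0,0,1]
    - [0.04,0,0,0,0,0,1]
    - [0.05,0,0,0,0,0,1]

```text
time: 3.58
tool_pos: [474.1, 125.4, 57.1]
tcp_rot: [-180.0, 0.0, 88.0]
ft_force: [-0.4, -1.7, 0.8]
finger_gap: -0.1
```

Run:
```python
from h import *
s=snap('scene','scene4.png'); im=cv2.imread('pics/scene4.png')
cv2.imwrite('pics/scene4c.png',cv2.resize(im[60:360,200:560],None,fx=2,fy=2))
```

```text
(no output)
```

View pics/scene4c.png

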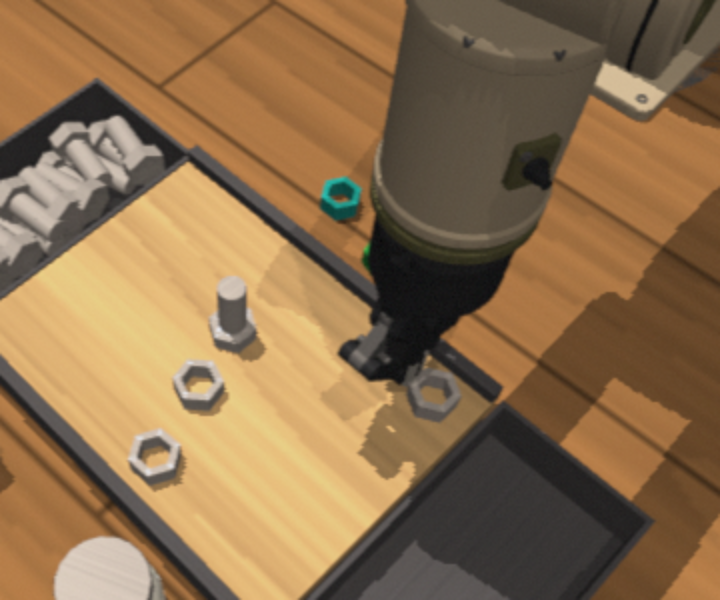

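The nut is ahead of the fingers near the open end at crop (433,393), and the bolt is upright. I'll push it over.

Request:
jog_arm:
  targets:
    - [0.01,0,0,0,0,0,1]
    - [0.02,0,0,0,0,0,1]
    - [0.03,0,0,0,0,0,1]
    - [0.04,0,0,0,0,0,1]
    - [0.05,0,0,0,0,0,1]

```text
time: 4.05
tool_pos: [475.9, 175.4, 57.2]
tcp_rot: [180.0, -0.0, 88.0]
ft_force: [0.6, -0.2, -0.3]
finger_gap: -0.5
```

Request:
jog_arm:
  targets:
    - [0.01,0,0,0,0,0,1]
    - [0.02,0,0,0,0,0,1]
    - [0.026,0,0,0,0,0,1]
    - [0.026,0,0,0,0,0,1]
    - [0.026,0,-0.03,0,0,0,1]

```text
time: 4.47
tool_pos: [472.3, 199.3, 81.4]
tcp_rot: [-179.4, 0.2, 88.0]
ft_force: [-0.3, -0.4, -1.0]
finger_gap: -0.4
```

Run:
```python
from h import *
s=snap('scene','scene5.png'); im=cv2.imread('pics/scene5.png')
cv2.imwrite('pics/scene5c.png',cv2.resize(im[60:460,160:600],None,fx=1.5,fy=1.5))
print(rel([627.8,-5,110],88))
```

```text
(array([-0.2004,  0.1575, -0.019 ]), array([0.0006, 0.    , 0.0006]))
```

View pics/scene5c.png

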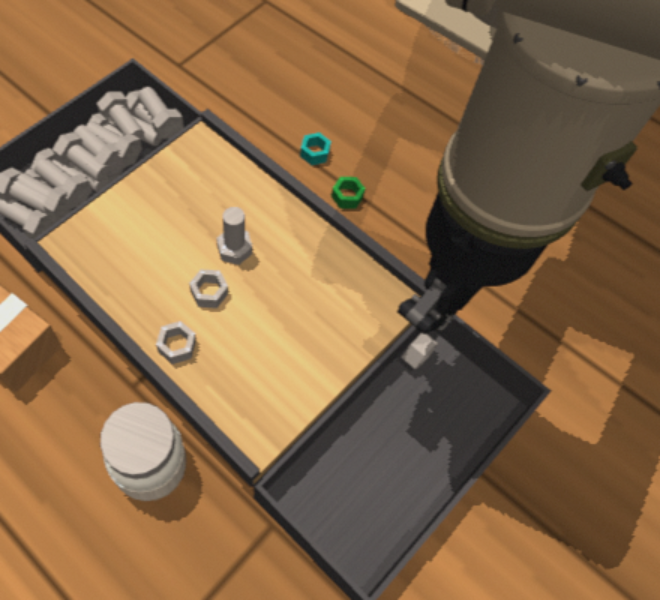

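Nut one is inside the empty bin at crop (420,350), on its edge by the near wall. The other nuts and the bolt are unchanged. Next is the far nut: I'll lift first, then move behind it.

Request:
jog_arm:
  targets:
    - [0,0,-0.04,0,0,0,1]
    - [-0.03,0.026,-0.065,0,0,0,1]
    - [-0.19,0.16,-0.065,0,0,0,1]
    - [-0.19,0.16,-0.065,0,0,0,1]
    - [-0.19,0.16,-0.065,0,0,0,1]

```text
time: 4.93
tool_pos: [577.2, 72.8, 152.3]
tcp_rot: [179.9, 0.0, 88.0]
ft_force: [0.2, 1.2, -0.6]
finger_gap: -0.2
```

Run:
```python
from h import *
print(rel([630.5,2,150],88))
```

```text
(array([-0.0689,  0.0557,  0.0024]), array([0.0022, 0.0001, 0.0007]))
```

Request:
jog_arm:
  targets:
    - [-0.035,0.028,0,0,0,0,1]
    - [-0.069,0.056,0.0,0,0,0,1]
    - [-0.069,0.056,0.0,0,0,0,1]
    - [-0.069,0.056,0.0,0,0,0,1]

```text
time: 5.27
tool_pos: [630.2, 0.4, 150.6]
tcp_rot: [-180.0, 0.0, 87.8]
ft_force: [0.1, 1.1, 0.5]
finger_gap: 0.2
```

Run:
```python
from h import *
print(rel([630.5,3,58],88))
s=snap('wrist','w2.png')
print(ray(s,(0,0),66))
```

```text
(array([0.0027, 0.0002, 0.0926]), array([-0.0003,  0.0005, -0.0041]))
[466.96789681 141.84037686  66.        ]
```

View pics/w2.png

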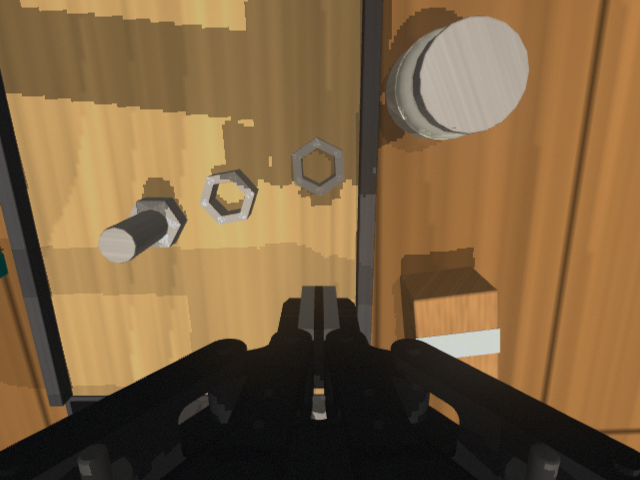

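The far nut at (318,166) is straight ahead of the fingers, and the jar and carton are lower than the linkage will be. Descending.

Request:
jog_arm:
  targets:
    - [0.002,0,0.03,0,0,0,1]
    - [0.002,0,0.06,0,0,0,1]
    - [0.002,0,0.08,0,0,0,1]
    - [0.002,0,0.092,0,0,0,1]
    - [0.002,0,0.092,0,0,0,1]

```text
time: 5.73
tool_pos: [626.2, 7.0, 55.5]
tcp_rot: [-179.6, -0.0, 88.1]
ft_force: [0.1, 0.2, -0.2]
finger_gap: -0.3
```

Request:
jog_arm:
  targets:
    - [0.01,0,0,0,0,0,1]
    - [0.02,0,0,0,0,0,1]
    - [0.03,0,0,0,0,0,1]
    - [0.04,0,0,0,0,0,1]
    - [0.05,0,0,0,0,0,1]

```text
time: 6.15
tool_pos: [632.1, 56.9, 60.5]
tcp_rot: [179.9, -0.0, 88.0]
ft_force: [0.1, -0.5, -0.3]
finger_gap: 0.0
```

Run:
```python
from h import *
s=snap('wrist','w3.png')
s=snap('scene','scene6.png'); im=cv2.imread('pics/scene6.png')
cv2.imwrite('pics/scene6c.png',cv2.resize(im[60:460,160:600],None,fx=1.5,fy=1.5))
print(r.sense()['tool_pos'])
```

```text
[631.56061061  57.68785956  59.79405952]
```

View pics/w3.png

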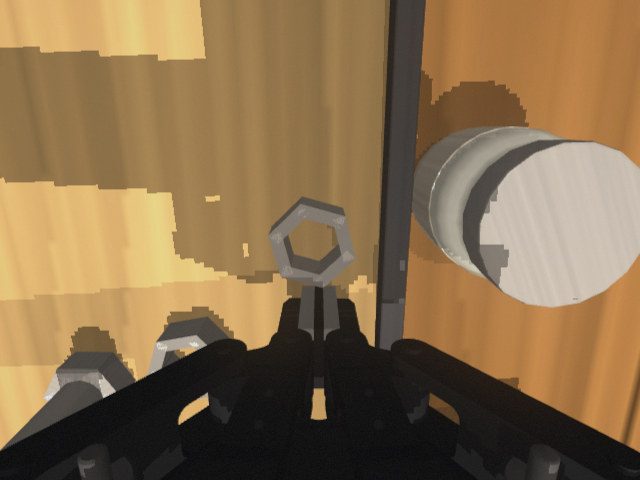

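View pics/scene6c.png

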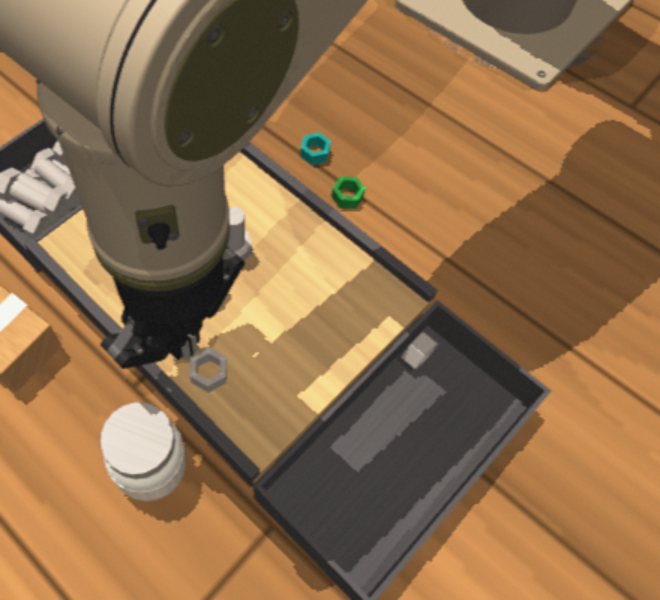

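The far nut is being pushed squarely at wrist pixel (313,242). Continuing with a small lateral trim.

Request:
jog_arm:
  targets:
    - [0.01,-0.001,0.002,0,0,0,1]
    - [0.02,-0.002,0.002,0,0,0,1]
    - [0.03,-0.002,0.002,0,0,0,1]
    - [0.04,-0.002,0.002,0,0,0,1]
    - [0.05,-0.002,0.002,0,0,0,1]

```text
time: 6.67
tool_pos: [630.7, 106.6, 56.8]
tcp_rot: [-180.0, -0.0, 88.0]
ft_force: [0.0, 0.2, 0.3]
finger_gap: 0.2
```

Run:
```python
from h import *
s=snap('wrist','w4.png')
```

```text
(no output)
```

View pics/w4.png

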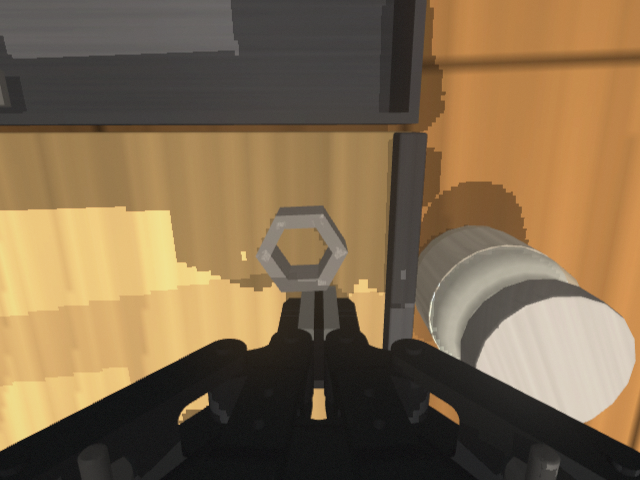

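The nut sits flat against the fingers but about 6 mm to one side. I'll back off, recentre and push on.

Request:
jog_arm:
  targets:
    - [-0.006,-0.003,0,0,0,0,1]
    - [-0.006,-0.006,0,0,0,0,1]
    - [0.006,-0.006,0,0,0,0,1]
    - [0.016,-0.006,0,0,0,0,1]
    - [0.026,-0.006,0,0,0,0,1]

```text
time: 7.13
tool_pos: [625.8, 132.2, 57.1]
tcp_rot: [180.0, -0.0, 87.9]
ft_force: [-0.5, -0.0, 0.1]
finger_gap: 0.1
```

Request:
jog_arm:
  targets:
    - [0.01,0,0,0,0,0,1]
    - [0.02,0,0,0,0,0,1]
    - [0.03,0,0,0,0,0,1]
    - [0.04,0,0,0,0,0,1]
    - [0.05,0,0,0,0,0,1]

```text
time: 7.55
tool_pos: [627.5, 182.9, 57.0]
tcp_rot: [-180.0, -0.0, 88.0]
ft_force: [0.6, 0.2, -0.0]
finger_gap: 0.3
```

Request:
jog_arm:
  targets:
    - [0.01,0,0,0,0,0,1]
    - [0.02,0,0,0,0,0,1]
    - [0.022,0,0,0,0,0,1]
    - [0.022,0,0,0,0,0,1]

```text
time: 7.88
tool_pos: [628.2, 204.6, 56.9]
tcp_rot: [-180.0, -0.0, 88.1]
ft_force: [-0.3, -0.3, 0.5]
finger_gap: 0.2
```

Run:
```python
from h import *
s=snap('wrist','w5.png');s=snap('scene','scene7.png')
a=cv2.imread('pics/w5.png');b=cv2.imread('pics/scene7.png');cv2.imwrite('pics/c7.png',cv2.resize(np.vstack([a[:300],b[60:]]),None,fx=.8,fy=.8))
print(rel([574.0,-20,150],88))
```

```text
(array([-0.2252, -0.0465, -0.0931]), array([-0.0002,  0.0003,  0.0001]))
```

View pics/c7.png

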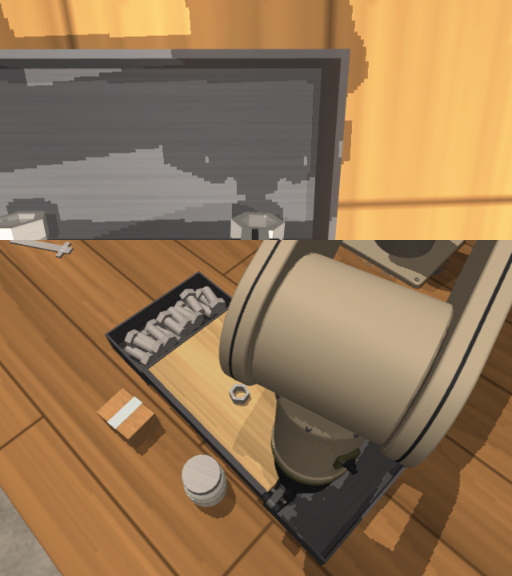

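Both swept nuts are inside the empty bin. Now the last nut, beside the bolt: lift, then go behind it.

Request:
jog_arm:
  targets:
    - [0,0,-0.04,0,0,0,1]
    - [-0.01,-0.002,-0.08,0,0,0,1]
    - [-0.05,-0.01,-0.093,0,0,0,1]
    - [-0.09,-0.018,-0.093,0,0,0,1]
    - [-0.13,-0.026,-0.093,0,0,0,1]

```text
time: 8.4
tool_pos: [598.6, 73.0, 152.5]
tcp_rot: [179.7, 0.0, 88.0]
ft_force: [-0.5, -0.7, -0.5]
finger_gap: 0.0
```

Request:
jog_arm:
  targets:
    - [-0.04,-0.008,0,0,0,0,1]
    - [-0.08,-0.016,0,0,0,0,1]
    - [-0.092,-0.018,0,0,0,0,1]
    - [-0.092,-0.018,0,0,0,0,1]

```text
time: 8.73
tool_pos: [575.8, -20.7, 150.2]
tcp_rot: [180.0, 0.1, 87.7]
ft_force: [-0.2, -0.5, -0.0]
finger_gap: 0.3
```

Run:
```python
from h import *
s=snap('wrist','w6.png')
print(r.sense()['tool_pos'],rel([575,-15,60],88))
```

```text
[576.34104364 -18.6732645  150.20871487] (array([ 0.0036, -0.0015,  0.0902]), array([ 0.0003, -0.    , -0.004 ]))
```

View pics/w6.png

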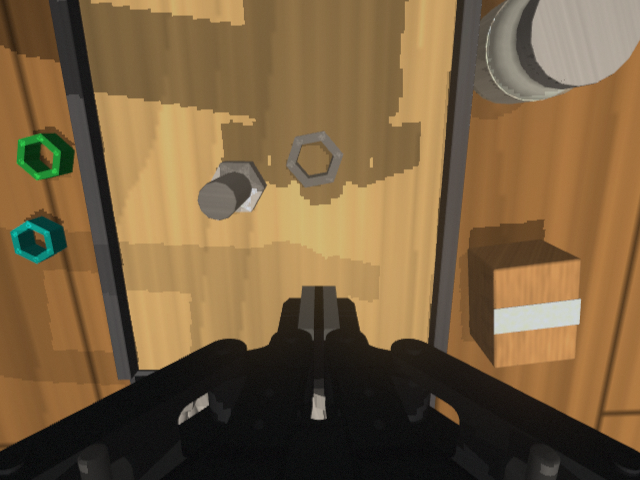

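The nut at (313,158) is dead ahead, with the bolt at (225,195) on the left. Descending slowly to z≈60.

Request:
jog_arm:
  targets:
    - [0.0,0,0.03,0,0,0,1]
    - [0.0,0,0.06,0,0,0,1]
    - [0.0,0,0.08,0,0,0,1]
    - [0.0,0,0.089,0,0,0,1]
    - [0.0,0,0.089,0,0,0,1]

```text
time: 9.2
tool_pos: [574.6, -15.3, 58.1]
tcp_rot: [-179.7, -0.0, 88.1]
ft_force: [-0.5, 0.3, -0.3]
finger_gap: 0.1
```

Request:
jog_arm:
  targets:
    - [0.0,0,0,0,0,0,1]
    - [0.006,0,0,0,0,0,1]
    - [0.012,0,0,0,0,0,1]
    - [0.018,0,0,0,0,0,1]

```text
time: 9.53
tool_pos: [578.5, 2.0, 62.8]
tcp_rot: [179.8, -0.0, 88.0]
ft_force: [-0.8, 0.1, -0.2]
finger_gap: 0.1
```

Run:
```python
from h import *
print(r.sense()['tool_pos'],r.sense()['ft_force'])
s=snap('wrist','w7.png')
print(r.sense()['tool_pos'],r.sense()['ft_force'])
s=snap('top','top7.png');cv2.imwrite('pics/top7c.png',cv2.resize(cv2.imread('pics/top7.png')[130:350,200:420],None,fx=2.5,fy=2.5))
```

```text
[578.50921445   1.9932941   62.78632919] [-0.80490181  0.05565237 -0.19205972]
[578.25066477   3.08352173  62.46301034] [0.30083562 0.73240129 0.96580493]
```

View pics/w7.png

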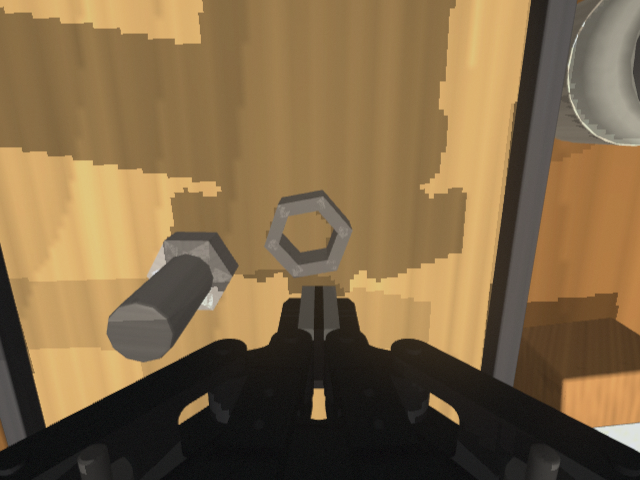

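View pics/top7c.png

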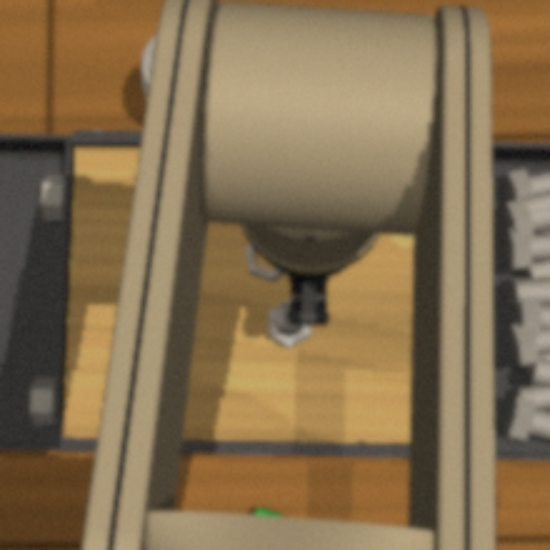

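Run:
```python
from h import *
s=load('w7.png')
R=Ro.from_euler('xyz',s['attitude'],degrees=True).as_matrix();o=s['origin'];print(o,s['attitude'])
def pl(u,v,y):
    d=R@np.array([(u-s['cx'])/s['fx'],(v-s['cy'])/s['fy'],1.]); return (o+d*(y-o[1])/d[1])
for u,v in [(319,290),(284,302),(275,345),(245,345),(215,345),(170,375),(100,405),(50,430)]:
    print((u,v),[(pl(u,v,y)-[578.3,y,62.5]).round(0)[[0,2]] for y in (3,10,14)])
print('bolt',ray(s,(140,333),108),'head',ray(s,(200,258),63))
```

```text
[580.56072258  72.39526022 204.82627237] [ 1.63727887e+02 -1.00311393e-01 -1.91746864e+00]
(319, 290) [array([  0., -13.]), array([1., 3.]), array([ 1., 12.])]
(284, 302) [array([-14.,  -2.]), array([-13.,  13.]), array([-12.,  21.])]
(275, 345) [array([-14.,  31.]), array([-13.,  42.]), array([-12.,  49.])]
(245, 345) [array([-25.,  30.]), array([-22.,  42.]), array([-20.,  48.])]
(215, 345) [array([-35.,  30.]), array([-31.,  41.]), array([-29.,  48.])]
(170, 375) [array([-44.,  45.]), array([-40.,  55.]), array([-37.,  61.])]
(100, 405) [array([-59.,  58.]), array([-52.,  66.]), array([-49.,  71.])]
(50, 430) [array([-66.,  66.]), array([-59.,  74.]), array([-55.,  78.])]
bolt [527.47252227  17.39013265 108.        ] head [532.15022353  24.3347688   63.        ]
```

The linkage clears the bolt by about 10 mm at this height. I'll go on gently past the bolt, slightly lower.

Request:
jog_arm:
  targets:
    - [0.006,0,0.002,0,0,0,1]
    - [0.012,0,0.002,0,0,0,1]
    - [0.018,0,0.002,0,0,0,1]
    - [0.024,0,0.002,0,0,0,1]

```text
time: 9.97
tool_pos: [578.0, 25.8, 59.0]
tcp_rot: [-180.0, 0.0, 88.0]
ft_force: [-0.0, -1.2, 0.5]
finger_gap: 0.0
```

Run:
```python
from h import *
s=snap('wrist','w8.png')
st=r.sense();print(st['tool_pos'],st['ft_force'])
```

```text
[577.98636366  26.89915911  58.950767  ] [-0.48148346  0.8364069   0.76630831]
```

View pics/w8.png

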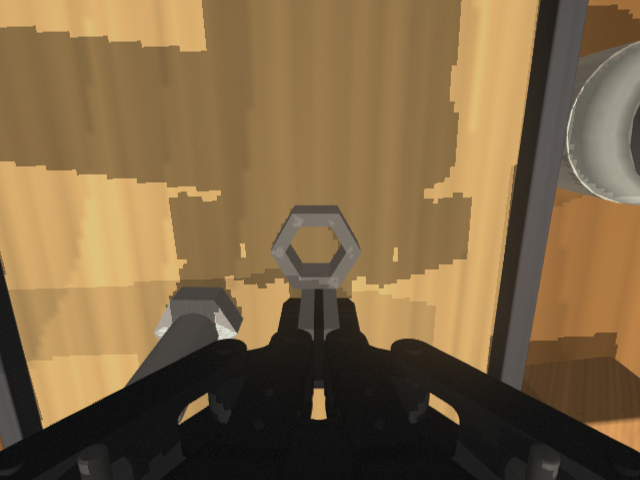

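The nut is flat and centred at (316,247), and the bolt's head is still in place with no force showing.

Request:
jog_arm:
  targets:
    - [0.006,0,0,0,0,0,1]
    - [0.013,0,0,0,0,0,1]
    - [0.022,0,0,0,0,0,1]
    - [0.031,0,0,0,0,0,1]
    - [0.04,0,0,0,0,0,1]

```text
time: 10.43
tool_pos: [579.4, 66.3, 58.9]
tcp_rot: [-180.0, -0.0, 88.0]
ft_force: [0.3, 0.1, -0.1]
finger_gap: -0.2
```

Request:
jog_arm:
  targets:
    - [0.01,0,0,0,0,0,1]
    - [0.02,0,0,0,0,0,1]
    - [0.03,0,0,0,0,0,1]
    - [0.04,0,0,0,0,0,1]

```text
time: 10.77
tool_pos: [580.8, 106.4, 59.0]
tcp_rot: [-180.0, -0.0, 88.0]
ft_force: [0.7, -0.4, -0.3]
finger_gap: -0.1
```

Run:
```python
from h import *
s=snap('wrist','w9.png')
st=r.sense();print(st['tool_pos'],st['ft_force'])
```

```text
[580.7893673  108.0634816   59.02745417] [0.47283053 1.11598213 0.68644474]
```

View pics/w9.png

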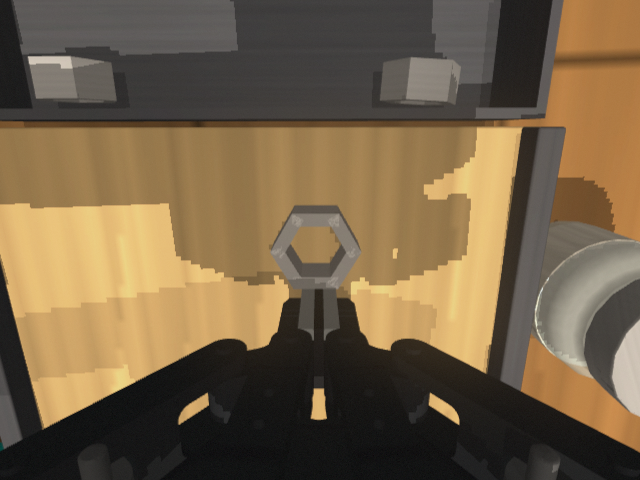

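Still centred, and both earlier nuts are visible in the bin. I'll finish the push over the edge.

Request:
jog_arm:
  targets:
    - [0.01,0,0,0,0,0,1]
    - [0.02,0,0,0,0,0,1]
    - [0.03,0,0,0,0,0,1]
    - [0.04,0,0,0,0,0,1]
    - [0.05,0,0,0,0,0,1]

```text
time: 11.23
tool_pos: [582.7, 156.1, 59.1]
tcp_rot: [180.0, 0.0, 88.0]
ft_force: [0.3, -0.6, 0.6]
finger_gap: 0.1
```

Request:
jog_arm:
  targets:
    - [0.01,0,0,0,0,0,1]
    - [0.02,0,0,0,0,0,1]
    - [0.03,0,0,0,0,0,1]
    - [0.04,0,0,0,0,0,1]
    - [0.045,0,0,0,0,0,1]

```text
time: 11.65
tool_pos: [584.1, 201.7, 59.0]
tcp_rot: [-180.0, -0.0, 88.0]
ft_force: [0.2, -0.3, 0.7]
finger_gap: -0.2
```

Request:
jog_arm:
  targets:
    - [0,0,-0.03,0,0,0,1]
    - [0,0,-0.06,0,0,0,1]
    - [0,0,-0.1,0,0,0,1]
    - [0.02,-0.04,-0.13,0,0,0,1]
    - [0.03,-0.08,-0.14,0,0,0,1]

```text
time: 12.07
tool_pos: [519.0, 229.9, 200.0]
tcp_rot: [179.6, -0.1, 87.9]
ft_force: [0.0, 0.9, -0.2]
finger_gap: 0.1
```

Run:
```python
from h import *
snap('wrist','w10.png');snap('scene','scene10.png');snap('top','top10.png')
a,b,c=[cv2.imread('pics/'+n+'10.png') for n in('w' ,'scene','top')]
cv2.imwrite('pics/c10.png',np.vstack([np.hstack([cv2.resize(a,(400,300)),cv2.resize(c,(400,300))]),cv2.resize(b,(800,600))[:300]]))
st=r.sense();print(st['tool_pos'],st['ft_force'])
```

```text
[515.38567892 230.6914698  197.34713481] [ 0.14187144 -0.06230204 -0.24689383]
```

View pics/c10.png

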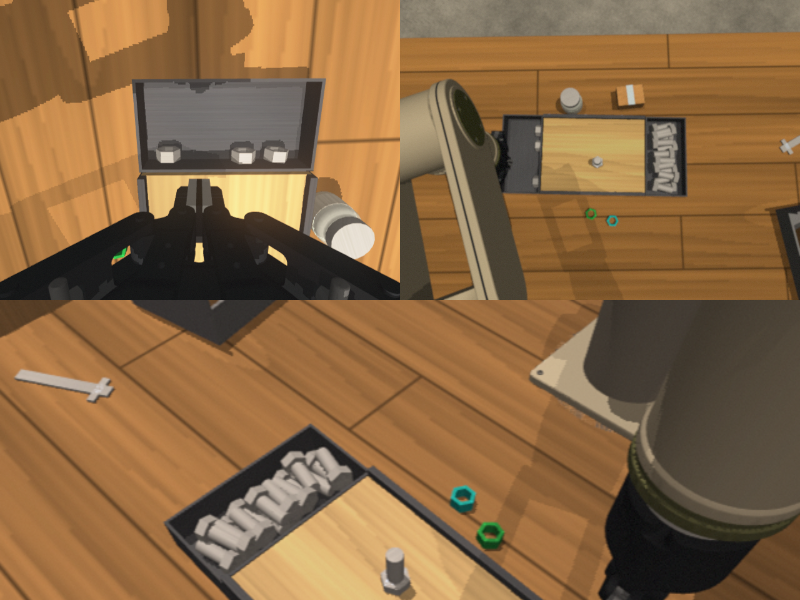

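View pics/scene10.png

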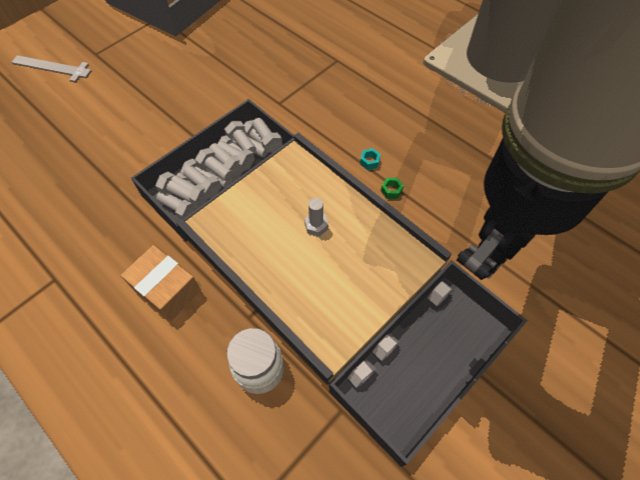

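All three nuts are in the empty bin at scene pixels (440,293), (385,347) and (362,374). The bolt (316,222), jar (255,360) and carton (158,277) are at their original pixels. I'll let the arm settle, compare numerically, then hand in.

Request:
jog_arm:
  targets:
    - [0,0,0,0,0,0,1]
    - [0,0,0,0,0,0,1]
    - [0,0,0,0,0,0,1]
    - [0,0,0,0,0,0,1]
    - [0,0,0,0,0,0,1]

```text
time: 12.63
tool_pos: [516.5, 228.8, 194.4]
tcp_rot: [-179.9, 0.0, 87.9]
ft_force: [0.5, 1.0, -0.2]
finger_gap: -0.2
```

Run:
```python
from h import *
s=snap('scene','scene11.png')
a=cv2.imread('pics/scene1.png',0);b=cv2.imread('pics/scene11.png',0);p=cv2.imread('pics/scene10.png',0)
for n,(u0,u1,v0,v1) in dict(bolt=(300,332,195,240),jar=(222,290,322,398),carton=(118,200,242,312)).items():
    d,_=cv2.phaseCorrelate(a[v0:v1,u0:u1].astype(float),b[v0:v1,u0:u1].astype(float));print(n,np.round(d,2))
print('bin change 10->11',cv2.absdiff(p,b)[260:460,330:440].max())
print(r.sense()['time'],r.hand_in())
```

```text
bolt [-0.07  0.62]
jar [0.01 0.03]
carton [0.01 0.01]
bin change 10->11 25
the job is handed in; nothing more can be done
12.6833 None
```

With the fingers shut, I swept all three steel nuts one at a time along their lanes and over the open end into the empty bin. I only pushed them and never gripped one. I handed the job in at about 12.7 s.

- **Nuts:** the last pictures show all three in the empty bin, standing on edge against its near wall.
- **Jar and carton:** both are within 0.03 px of where they started in the scene picture.
- **Bolt:** it is upright on the board. Its image patch differs by 0.6 px in one direction, about 1 mm at most. I put this down to the changed shadows and arm, because no contact force showed as the gripper passed it.
- **Forces:** the highest force in any reading was about 8 N, early in the first push. The tip was riding about 3 mm too high on the nut then, so I backed off and lowered it.
- **Bin check:** comparing the bin between the last two pictures gave up to 25 grey levels of difference. I did not look into it. The nuts were in the bin in the earlier picture; I did not view the later one.

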